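# Fetch the box section from behind the tins

## Robot

A 6-joint arm with a two-finger parallel gripper is mounted at the origin on the work surface. World frame = base frame: x ahead of the robot, y to its left, z up, the work surface at z = 0. Lengths are in m, angles in rad, forces in N, time in s.
With the tool pointing down it reaches from about 0.275 to 0.75 m from the base axis. Payload 10.2 kg.
Tool frame: the origin (TCP) lies at the very end of the fingers, on their centre line; the grasp point (between the pads) lies 19 mm behind it; z points along the fingers, y is the direction in which the jaws open and shut (so a half turn about z gives the same grasp; the last joint's range is limited). The gripper opens to 85 mm and grips with 20 to 120 N. Pads are 22 mm wide; open, the fingers measure 114 mm over their backs; the gripper's body (76 mm by 85 mm) begins 54 mm behind the grasp point. The pads swing forward as they close: fully open they stand 13 mm farther back than shut.
Start: joints at [-1.425, 0.313, 1.498, -0, 1.331, -0.223], TCP at [0.189, -0.49, 0.231] pointing down, gripper open.
Joint ranges: [-2.94, 2.94], [-0.97, 2.17], [0.19, 2.56], [-1.23, 4.37], [0.02, 3.11], [-2.88, 2.88]. Speed limits (rad/s): [2.39, 2.39, 3.01, 3.14, 3.14, 3.14].

## Interface

Orientations are given as a unit quaternion [x, y, z, w].
In Python, from rig import ctrl gives the robot as it stands. The module is installed in compiled form; this text tells all that it offers.
- The arm moves only by the shell command python3 -m handwheel 'ROWS' [FORCE]. ROWS is JSON, a list of rows, each a list of 3 entries, a list of its own where there are three numbers: the finger opening in m, from 0 to 0.0854, then the shift along the tool's x, y, z in m, then the turn, a rotation vector about the tool's x, y, z in rad. In form: [[gripper, [x, y, z], [rx, ry, rz]], ...]. A call has exactly 8 rows; each row shifts and turns the commanded pose from where the row before left it, along the tool's axes as they then stand; what a row does not reach is not made up. A row lasts 1/8 s, in which the tool goes at most 62.5 mm and 10.7 degrees, less where a joint would pass 70% of its speed; a pose out of reach is approached as far as the arm can. A call is refused whole if a number of a shift passes 0.0625 or a number of a turn 0.188, either way. A call with a gripper value outside its range is refused whole. The fingers move at their own pace and stop on an object; FORCE is the grip in N (left out, the last holds). Time passes only in rows, so rows that do not move let the fingers close, or fill a call up. It gives the time, the measured TCP pose, the force and the opening at its end, in the units of the state.
- ctrl.get_obs(): the state, without advancing time (a new reading comes with each control period).
- ctrl.snapshot(name): name is "scene" or "top"; returns a dict with "image" (480x640x3 uint8, red, green, blue), "z_map" (480x640 float32, m along the optical axis (not along the pixel's ray), 0 where there is no reading), "fx", "fy", "cx", "cy" (pixels), "world_from_camera" (4x4, takes a point from camera to world coordinates). Camera axes: x right, y down, z forward; pixel columns grow to the right and rows downward; lengths in m; the calibration is good to about 2 mm. A picture is of the moment at which its call begins.
- ctrl.close_job(): hands the job in, once; it reports no verdict.
The state is a dict: "time": time; "joints": joint angles; "qd": joint speeds; "effort": joint torques, N m; "eef_pos": TCP position; "orientation": TCP orientation; "wrist_force": force on the tool from outside, world axes, zero at the start; "ft_torque": the same for the moment, N m; "finger_gap": finger opening in m.
Only numpy, scipy, OpenCV 4.12 (cv2) and the standard library are available. Lean on these libraries where they do the work, as an engineer would, in place of code of your own. Each camera call takes 0.05 s, during which the arm holds its last target. There are 200 camera calls.

## Task

Clear the red, yellow and blue tins out of the way by standing all three upright in the grey side tray; then fetch the aluminium box section from behind where they stood and lay it flat inside the yellow rectangle on the dark layout plate, lengthwise and centred, while the tins wait in the tray. Finally stand each tin back in the middle of the pad of its own colour. Never knock a tin over, and leave the hammer alone.

Things in the scene. Friction and masses are not known exactly. Their poses are not given: they have to be found in the camera images.
- tin_red_mid (a point): red round tin with a paper label and a small white screw cap, about 0.3 kg, loose and upright: 50 mm in diameter, 96 mm tall in all (straight wall up to 86 mm, then the cap, 28 mm across). The point is at its centre, 48 mm above its underside; z along its axis. At the start it stands on the pad of its own colour, about 16 mm from its neighbours and about 15 mm in front of the box section, so grip it across the row and near or above its middle.
- pad_red_top (a point): red square pad, 62 x 62 x 3 mm, fixed on the dark green storage board; the point is the centre of its top face, x across the row (towards the box section), y along the row. The three pads lie in one row at 66 mm spacing, in an order that changes; they are level and their tops are 13 mm above the bench.
- tin_yellow_mid (a point): yellow round tin with a paper label and a small white screw cap, about 0.3 kg, loose and upright: 50 mm in diameter, 96 mm tall in all (straight wall up to 86 mm, then the cap, 28 mm across). The point is at its centre, 48 mm above its underside; z along its axis. At the start it stands on the pad of its own colour, about 16 mm from its neighbours and about 15 mm in front of the box section, so grip it across the row and near or above its middle.
- pad_yellow_top (a point): yellow square pad, 62 x 62 x 3 mm, fixed on the dark green storage board; the point is the centre of its top face, x across the row (towards the box section), y along the row. The three pads lie in one row at 66 mm spacing, in an order that changes; they are level and their tops are 13 mm above the bench.
- tin_blue_mid (a point): blue round tin with a paper label and a small white screw cap, about 0.3 kg, loose and upright: 50 mm in diameter, 96 mm tall in all (straight wall up to 86 mm, then the cap, 28 mm across). The point is at its centre, 48 mm above its underside; z along its axis. At the start it stands on the pad of its own colour, about 16 mm from its neighbours and about 15 mm in front of the box section, so grip it across the row and near or above its middle.
- pad_blue_top (a point): blue square pad, 62 x 62 x 3 mm, fixed on the dark green storage board; the point is the centre of its top face, x across the row (towards the box section), y along the row. The three pads lie in one row at 66 mm spacing, in an order that changes; they are level and their tops are 13 mm above the bench.
- stock_mid (a point): bare aluminium box section (rectangular tube), 160 mm long, 40 mm wide, 25 mm high, about 0.17 kg, loose, lying flat on the dark green storage board (160 x 230 x 10 mm) close behind the row of tins and roughly along it. The point is at its centre, 12.5 mm above its underside; y along its length, x across its width, z up.
- plate_mark (a point): dark fixed layout plate, 230 x 130 x 12 mm, with a painted yellow rectangle in its middle, outside 180 x 60 mm; the point is the centre of the rectangle on the plate's top face (12 mm above the bench), x along the rectangle's long sides, z up.
- tray: grey shallow side tray, fixed: 280 x 130 mm outside, 15 mm high, walls and floor 5 mm thick (inside 270 x 120 mm), empty. Origin at the centre of its underside on the bench; x along its length, y across, z up.
- hammer: bystander: hammer with a green handle lying on the bench beyond the storage board, its handle roughly along the world y axis (about 0.3 m long, under 40 mm high); origin under it on the bench.

How it is judged:
By the outcome, as a careful person would: the job done as asked, in the order asked, and still so for the second after the job is handed in, with the robot touching nothing.
It also fails if it takes over 131 s, if anything falls off the work surface, if the arm or the gripper's body presses on something with over 40 N, if the wrist force passes 120 N, or if a joint passes its speed limit or range.

## Working session

There is one attempt and no reset: what is moved stays moved. The work goes in short steps, Python scripts to look and compute and a shell command to move; the robot and the scene stay as the last step left them, time stands still between calls to the robot, and variables do not carry over. Pictures are saved under pics/ and viewed, about 12 in all and at most 16, crops included, and the job is handed in when it is done.

```bash
mkdir -p pics; ls
cat > h.py <<'E'
import numpy as np, cv2
from rig import ctrl
def snap(n,f=None):
    s=ctrl.snapshot(n)
    if f: cv2.imwrite(f,s["image"][:,:,::-1])
    return s
def ray(s,u,v,z):
    T=s["world_from_camera"]; d=T[:3,:3]@np.array([(u-s["cx"])/s["fx"],(v-s["cy"])/s["fy"],1.0]); o=T[:3,3]
    return o+d*(z-o[2])/d[2]
def cloud(s):
    v,u=np.mgrid[0:480,0:640]; z=s["z_map"]
    p=np.stack([(u-s["cx"])/s["fx"]*z,(v-s["cy"])/s["fy"]*z,z],-1)
    T=s["world_from_camera"]; return p@T[:3,:3].T+T[:3,3]
E
python3 - <<'E'
from h import *
for n in("top","scene"):
    s=snap(n,f"pics/{n}0.png"); print(n,s["world_from_camera"].round(3).tolist(),s["fx"],s["cx"])
o=ctrl.get_obs();print(o)
E
```

```text
pics
top [[0.022, -0.989, 0.146, 0.519], [-1.0, -0.021, 0.003, 0.011], [0.0, -0.146, -0.989, 0.87], [0.0, 0.0, 0.0, 1.0]] 446.11166252708375 322.7279109515967
scene [[-0.166, 0.532, -0.83, 1.297], [0.986, 0.086, -0.142, 0.122], [-0.004, -0.842, -0.539, 0.517], [0.0, 0.0, 0.0, 1.0]] 450.81460176454095 318.67015792496454
{'time': 0.1, 'joints': array([-1.42542187e+00,  3.13408956e-01,  1.49833695e+00, -1.78845321e-05,
        1.33100395e+00, -2.23432319e-01]), 'qd': array([ 1.62039217e-03,  4.05033275e-05, -1.75046662e-03, -2.06430614e-04,
       -4.14631733e-04, -1.71086249e-04]), 'effort': array([ 1.69384686e-03, -4.12895823e+01, -2.60146308e+01, -2.47175503e-04,
        2.99463398e-03, -8.32423495e-06]), 'eef_pos': array([ 0.18919949, -0.48948469,  0.23079377]), 'orientation': array([ 9.83045266e-01,  1.83362130e-01,  1.38980039e-05, -5.78502255e-04]), 'wrist_force': array([-0.4663351 ,  0.81443226, -0.08804459]), 'ft_torque': array([-0.03706387, -0.00268237, -0.03935284]), 'finger_gap': 0.08572492688786164}
```

View pics/top0.png

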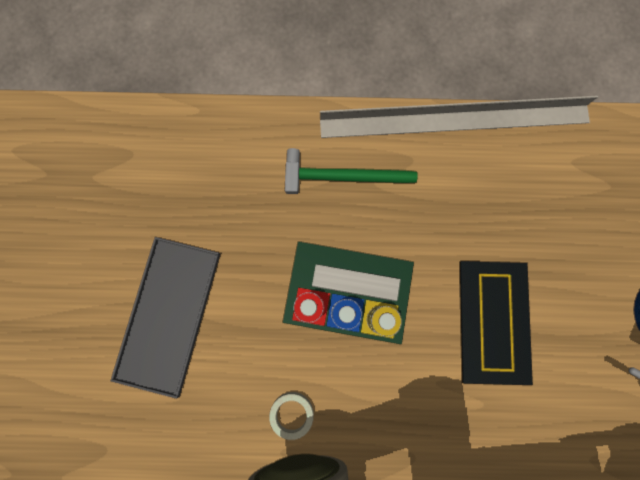

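View pics/scene0.png

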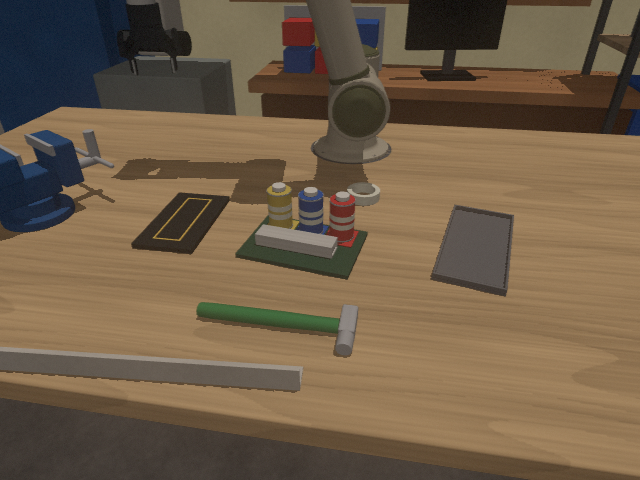

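The top view shows the tray at left (quad 113-220, 237-397). The board is in the middle with red, blue and yellow caps at about (308,307), (347,314) and (387,321), and the bar behind them at about (357,283). The plate is at right with its yellow rectangle at 480-514 × 274-371. The hammer lies at row 175. The scene view agrees. Next I'll measure.

```bash
cat >> h.py <<'E'
def rect(s,mask,z):
    """min-area rectangle in world at plane z of the biggest blob's outline"""
    c,_=cv2.findContours(mask.astype(np.uint8),cv2.RETR_EXTERNAL,cv2.CHAIN_APPROX_NONE)
    c=max(c,key=cv2.contourArea)[:,0]
    w=np.array([ray(s,u,v,z)[:2] for u,v in c],np.float32)
    (cx,cy),(a,b),_=r=cv2.minAreaRect(w*1000)
    B=cv2.boxPoints(r); e=[B[1]-B[0],B[2]-B[1]]; L=max(e,key=np.linalg.norm)
    ang=np.degrees(np.arctan2(L[1],L[0]))%180
    return np.round([cx,cy,max(a,b),min(a,b),ang],1)
def win(m,u0,u1,v0,v1):
    w=np.zeros_like(m); w[v0:v1,u0:u1]=m[v0:v1,u0:u1]; return w
def hsv(s): return cv2.cvtColor(s["image"],cv2.COLOR_RGB2HSV).astype(int)
E
python3 - <<'E'
from h import *
s=snap("top"); h=hsv(s); H,S,V=h[...,0],h[...,1],h[...,2]; P=cloud(s)
white=(S<50)&(V>150)
for n,u,v in(("red",308,307),("blue",347,314),("yel",387,321)):
    m=win(white,u-14,u+15,v-14,v+15); print(n,rect(s,m,.109),m.sum(), "z",np.median(P[v-2:v+3,u-2:u+3,2]).round(4))
bar=win((S<60)&(V>110),305,410,258,302); print("bar",rect(s,bar,.035),np.median(P[280:286,350:360,2]))
print("yrect",rect(s,win((S>120)&(V>100)&(H>15)&(H<35),470,525,265,380),.012))
print("plate",rect(s,win(V<60,445,545,250,392),.012))
print("tray",rect(s,win((S<60),100,235,225,405),.015))
print("board",rect(s,win((H>50)&(H<90)&(V<90),275,420,235,350),.010))
print("hammer",rect(s,win((H>50)&(H<80)&(S>120),280,425,160,190),.02))
E
```

```text
red [516.   35.6  23.7  23.3  91.2] 190 z 0.1097
blue [505.7 -29.5  25.   24.7 135.7] 196 z 0.1091
yel [495.6 -96.8  25.   24.5 135.3] 195 z 0.1094
bar [563.6 -49.8 160.9  41.   81.3] 0.035418155587663425
yrect [ 496.1 -317.7  181.2   61.5  179.8]
plate [ 496.5 -315.6  227.8  129.9  179.8]
tray [494.5 306.4 278.1 131.2 167.2]
board [546.4 -38.  226.3 156.2  81.1]
hammer [774.6 -52.  230.6  24.3  89.5]
```

```bash
cat >> h.py <<'E'
def to(x,y,z,yaw=None):
    """print tool-frame shift (mm) and turn about tool z (rad) from the current pose to target (mm, deg)"""
    from scipy.spatial.transform import Rotation as Ro
    o=ctrl.get_obs(); R=Ro.from_quat(o["orientation"]).as_matrix(); p=o["eef_pos"]*1000
    w=np.degrees(np.arctan2(R[1,0],R[0,0]))
    d=R.T@(np.array([x,y,z])-p)
    print("t",round(o["time"],2),"pos",p.round(1),"yaw",w.round(2),"tilt",np.degrees(np.arccos(-R[2,2])).round(2),"gap",round(o["finger_gap"]*1e3,1),"F",o["wrist_force"].round(1))
    print(" shift",d.round(1), "" if yaw is None else "rz %.4f"%-np.radians(yaw-w))
E
python3 -m handwheel '[[0.085,[0,0,0],[0,0,-0.1]],[0.085,[0,0,0],[0,0,-0.175]],[0.085,[0,0,0],[0,0,-0.175]],[0.085,[0,0,0],[0,0,-0.175]],[0.085,[0,0,0],[0,0,-0.175]],[0.085,[0,0,0],[0,0,-0.175]],[0.085,[0,0,0],[0,0,-0.075]],[0.085,[0,0,0],[0,0,0]]]' 40
python3 -c "
from h import *
to(516,35.6,170,81.2)"
```

```text
time: 1.15
eef_pos: [0.1892, -0.4896, 0.2311]
orientation: [0.759, 0.651, 0.0, -0.0]
wrist_force: [0.5, 0.7, -0.2]
finger_gap: 0.0851
t 1.15 pos [ 189.2 -489.6  231.1] yaw 81.25 tilt 0.03 gap 85.1 F [ 0.5  0.7 -0.2]
 shift [568.8 243.1  61.3] rz 0.0008
```

```bash
python3 -m handwheel '[[0.085,[0.020,0.0085,0],[0,0,0]],[0.085,[0.036,0.0154,0],[0,0,0]],[0.085,[0.04,0.0171,0],[0,0,0]],[0.085,[0.04,0.0171,0],[0,0,0]],[0.085,[0.04,0.0171,0],[0,0,0]],[0.085,[0.04,0.0171,0],[0,0,0]],[0.085,[0.04,0.0171,0],[0,0,0]],[0.085,[0.04,0.0171,0],[0,0,0]]]'
python3 -m handwheel '[[0.085,[0.04,0.0171,0],[0,0,0]],[0.085,[0.04,0.0171,0],[0,0,0]],[0.085,[0.04,0.0171,0],[0,0,0]],[0.085,[0.04,0.0171,0.01],[0,0,0]],[0.085,[0.04,0.0171,0.01],[0,0,0]],[0.085,[0.04,0.0171,0.01],[0,0,0]],[0.085,[0.025,0.0107,0.02],[0,0,0]],[0.085,[0.008,0.0034,0.01],[0,0,0]]]'
python3 -c "
from h import *
to(516,35.6,52,81.2)
snap('scene','pics/s1.png')"
```

```text
time: 2.15
eef_pos: [0.3597, -0.215, 0.2314]
orientation: [0.759, 0.651, 0.0, 0.0]
wrist_force: [-0.5, -0.9, -0.7]
finger_gap: 0.0849
time: 3.15
eef_pos: [0.5158, 0.037, 0.1701]
orientation: [0.759, 0.651, -0.001, -0.001]
wrist_force: [-0.2, -1.3, -0.5]
finger_gap: 0.0853
t 3.15 pos [515.8  37.  170.1] yaw 81.31 tilt 0.1 gap 85.3 F [-0.2 -1.3 -0.5]
 shift [ -1.3   0.7 118.1] rz 0.0018
```

View pics/s1.png

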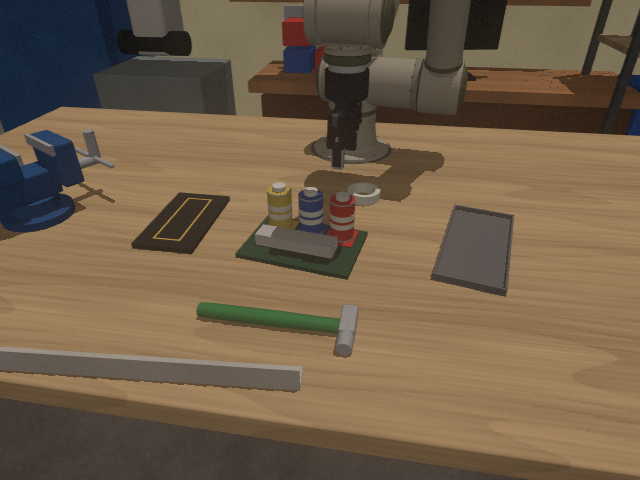

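The gripper hangs over the red tin (cap at about (343,197)) and tracking is accurate, so I'll descend and grip.

```bash
python3 -m handwheel '[[0.085,[-0.0013,0.0007,0.02],[0,0,0]],[0.085,[0,0,0.03],[0,0,0]],[0.085,[0,0,0.03],[0,0,0]],[0.085,[0,0,0.025],[0,0,0]],[0.085,[0,0,0.013],[0,0,0]],[0.085,[0,0,0],[0,0,0]],[0.040,[0,0,0],[0,0,0]],[0.040,[0,0,0],[0,0,0]]]' 40
python3 -m handwheel '[[0.040,[0,0,0],[0,0,0]],[0.040,[0,0,0],[0,0,0]],[0.040,[0,0,-0.005],[0,0,0]],[0.040,[0,0,-0.015],[0,0,0]],[0.040,[0,0,-0.02],[0,0,0]],[0.040,[0,0,-0.02],[0,0,0]],[0.040,[0,0,-0.02],[0,0,0]],[0.040,[0,0,-0.01],[0,0,0]]]'
python3 -c "
from h import *
to(582.3,286.4,142,81.2)
snap('scene','pics/s2.png')"
```

```text
time: 4.2
eef_pos: [0.5167, 0.0344, 0.0542]
orientation: [0.759, 0.651, 0.0, 0.0]
wrist_force: [-3.5, 1.0, 5.6]
finger_gap: 0.0508
time: 5.2
eef_pos: [0.5166, 0.0345, 0.1449]
orientation: [0.759, 0.651, 0.001, 0.001]
wrist_force: [-0.3, -0.5, -3.1]
finger_gap: 0.0493
t 5.2 pos [516.6  34.5 144.9] yaw 81.3 tilt 0.1 gap 49.3 F [-0.3 -0.5 -3.1]
 shift [258.9  26.8   2.9] rz 0.0017
```

View pics/s2.png

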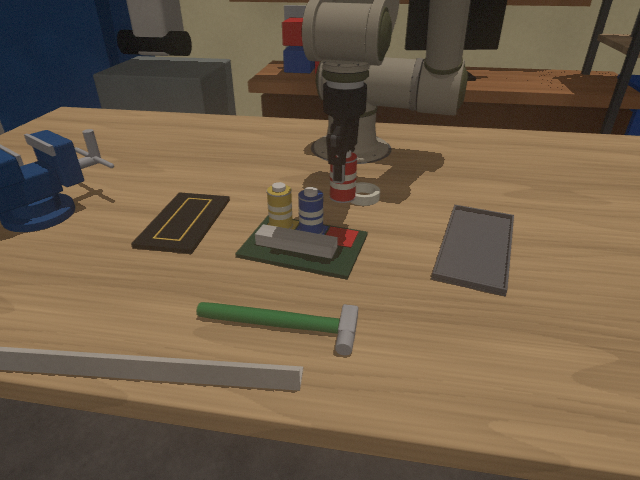

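```bash
python3 -m handwheel '[[0.040,[0.015,0.0016,0],[0,0,0]],[0.040,[0.030,0.0031,0],[0,0,0]],[0.040,[0.040,0.0041,0],[0,0,0]],[0.040,[0.045,0.0046,0],[0,0,0]],[0.040,[0.045,0.0046,0],[0,0,0]],[0.040,[0.040,0.0041,0],[0,0,0]],[0.040,[0.030,0.0031,0],[0,0,0]],[0.040,[0.014,0.0015,0],[0,0,0]]]'
python3 -m handwheel '[[0.040,[0,0,0],[0,0,0]],[0.040,[0,0,0.02],[0,0,0]],[0.040,[0,0,0.025],[0,0,0]],[0.040,[0,0,0.02],[0,0,0]],[0.040,[0,0,0.015],[0,0,0]],[0.040,[0,0,0.008],[0,0,0]],[0.040,[0,0,0.003],[0,0,0]],[0.040,[0,0,0],[0,0,0]]]'
python3 -c "
from h import *
to(582.3,286.4,46.5,81.2)"
```

```text
time: 6.25
eef_pos: [0.5812, 0.2886, 0.1419]
orientation: [0.758, 0.652, -0.001, -0.001]
wrist_force: [0.3, -0.3, -3.1]
finger_gap: 0.0489
time: 7.25
eef_pos: [0.5821, 0.2865, 0.0527]
orientation: [0.759, 0.651, 0.0, 0.0]
wrist_force: [0.6, 0.4, -3.6]
finger_gap: 0.049
t 7.25 pos [582.1 286.5  52.7] yaw 81.29 tilt 0.04 gap 49.0 F [ 0.6  0.4 -3.6]
 shift [-0.1  0.2  6.2] rz 0.0015
```

```bash
python3 -m handwheel '[[0.040,[0,0,0.002],[0,0,0]],[0.040,[0,0,0.002],[0,0,0]],[0.040,[0,0,0.001],[0,0,0]],[0.040,[0,0,0.0006],[0,0,0]],[0.040,[0,0,0.0004],[0,0,0]],[0.040,[0,0,0],[0,0,0]],[0.040,[0,0,0],[0,0,0]],[0.040,[0,0,0],[0,0,0]]]'
python3 -c "
from h import *
to(582.3,286.4,46.5,81.2)"
```

```text
time: 8.25
eef_pos: [0.5819, 0.2865, 0.0463]
orientation: [0.759, 0.651, 0.0, 0.0]
wrist_force: [0.7, 0.1, -2.8]
finger_gap: 0.0493
t 8.25 pos [581.9 286.5  46.3] yaw 81.29 tilt 0.0 gap 49.3 F [ 0.7  0.1 -2.8]
 shift [-0.   0.4 -0.2] rz 0.0016
```

```bash
python3 -m handwheel '[[0.040,[0,0,0.0005],[0,0,0]],[0.040,[0,0,0.0005],[0,0,0]],[0.040,[0,0,0.0005],[0,0,0]],[0.040,[0,0,0.0],[0,0,0]],[0.040,[0,0,0],[0,0,0]],[0.040,[0,0,0],[0,0,0]],[0.040,[0,0,0],[0,0,0]],[0.040,[0,0,0],[0,0,0]]]'
```

```text
time: 9.25
eef_pos: [0.582, 0.2866, 0.0463]
orientation: [0.759, 0.651, 0.0, 0.0]
wrist_force: [-6.1, -0.7, 9.5]
finger_gap: 0.0491
```

```bash
python3 -m handwheel '[[0.085,[0,0,0],[0,0,0]],[0.085,[0,0,0],[0,0,0]],[0.085,[0,0,0],[0,0,0]],[0.085,[0,0,-0.01],[0,0,0]],[0.085,[0,0,-0.025],[0,0,0]],[0.085,[0,0,-0.03],[0,0,0]],[0.085,[0,0,-0.03],[0,0,0]],[0.085,[0,0,-0.015],[0,0,0]]]'
python3 -m handwheel '[[0.085,[-0.02,-0.0017,0],[0,0,0]],[0.085,[-0.045,-0.0038,0],[0,0,0]],[0.085,[-0.05,-0.0043,0],[0,0,0]],[0.085,[-0.05,-0.0043,0],[0,0,0]],[0.085,[-0.05,-0.0043,0],[0,0,0]],[0.085,[-0.05,-0.0043,0],[0,0,0]],[0.085,[-0.04,-0.0034,0],[0,0,0]],[0.085,[-0.019,-0.0016,0],[0,0,0]]]'
python3 - <<'E'
from h import *
to(505.7,-29.5,54,81.2)
s=snap("top","pics/t2.png"); h=hsv(s); H,S,V=h[...,0],h[...,1],h[...,2]
w=win((S<50)&(V>140),110,225,235,400)
n,l,st,c=cv2.connectedComponentsWithStats(w.astype(np.uint8))
for i in range(1,n):
    if st[i,4]>60: print(st[i],c[i],ray(s,*c[i],.101).round(3))
E
```

```text
time: 10.25
eef_pos: [0.5824, 0.2866, 0.1571]
orientation: [0.759, 0.651, 0.001, 0.001]
wrist_force: [0.5, 0.2, -0.7]
finger_gap: 0.0851
time: 11.25
eef_pos: [0.5048, -0.0313, 0.1547]
orientation: [0.759, 0.651, -0.0, -0.0]
wrist_force: [0.7, 0.4, 0.8]
finger_gap: 0.0848
t 11.25 pos [504.8 -31.3 154.7] yaw 81.18 tilt 0.03 gap 84.8 F [0.7 0.4 0.8]
 shift [  2.    0.6 100.7] rz -0.0004
[156 258  15  15 178] [163.49438202 265.14606742] [0.582 0.287 0.101]
```

View pics/t2.png

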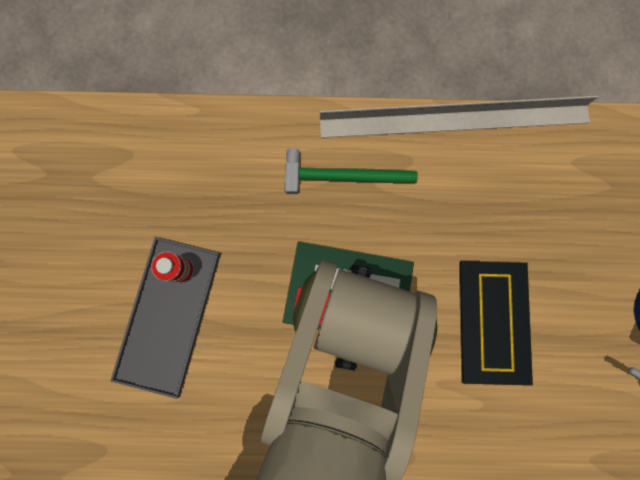

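The red tin stands in the tray at (163,265), which is (0.582,0.287), exactly the commanded spot. Next is blue.

```bash
python3 -m handwheel '[[0.085,[0,0,0.02],[0,0,0]],[0.085,[0,0,0.03],[0,0,0]],[0.085,[0,0,0.03],[0,0,0]],[0.085,[0,0,0.015],[0,0,0]],[0.085,[0,0,0.006],[0,0,0]],[0.085,[0,0,0],[0,0,0]],[0.085,[0,0,0],[0,0,0]],[0.085,[0,0,0],[0,0,0]]]' 40
python3 -c "
from h import *
to(505.7,-29.5,54,81.2)"
```

```text
time: 12.3
eef_pos: [0.5058, -0.0297, 0.0544]
orientation: [0.759, 0.651, 0.0, 0.0]
wrist_force: [0.3, 0.9, -0.3]
finger_gap: 0.085
t 12.3 pos [505.8 -29.7  54.4] yaw 81.29 tilt 0.06 gap 85.0 F [ 0.3  0.9 -0.3]
 shift [ 0.2 -0.1  0.4] rz 0.0015
```

```bash
python3 -m handwheel '[[0.040,[0,0,0],[0,0,0]],[0.040,[0,0,0],[0,0,0]],[0.040,[0,0,0],[0,0,0]],[0.040,[0,0,-0.010],[0,0,0]],[0.040,[0,0,-0.025],[0,0,0]],[0.040,[0,0,-0.025],[0,0,0]],[0.040,[0,0,-0.02],[0,0,0]],[0.040,[0,0,-0.01],[0,0,0]]]' 40
python3 -m handwheel '[[0.040,[0.020,-0.0038,0],[0,0,0]],[0.040,[0.045,-0.0084,0],[0,0,0]],[0.040,[0.050,-0.0094,0],[0,0,0]],[0.040,[0.050,-0.0094,0],[0,0,0]],[0.040,[0.050,-0.0094,0],[0,0,0]],[0.040,[0.050,-0.0094,0],[0,0,0]],[0.040,[0.045,-0.0084,0],[0,0,0]],[0.040,[0.0205,-0.0038,0],[0,0,0]]]'
python3 -m handwheel '[[0.040,[0,0,0.02],[0,0,0]],[0.040,[0,0,0.025],[0,0,0]],[0.040,[0,0,0.025],[0,0,0]],[0.040,[0,0,0.015],[0,0,0]],[0.040,[0,0,0.006],[0,0,0]],[0.040,[0,0,0.003],[0,0,0]],[0.040,[0,0,0.001],[0,0,0]],[0.040,[0,0,0],[0,0,0]]]'
python3 -c "
from h import *
to(494.5,306.4,46.4,81.2)"
```

```text
time: 13.3
eef_pos: [0.5056, -0.0296, 0.1449]
orientation: [0.759, 0.651, 0.0, 0.0]
wrist_force: [-0.7, 0.3, -2.8]
finger_gap: 0.0492
time: 14.3
eef_pos: [0.4935, 0.3084, 0.1432]
orientation: [0.758, 0.652, -0.001, -0.0]
wrist_force: [-0.9, -0.1, -1.8]
finger_gap: 0.0491
time: 15.3
eef_pos: [0.4944, 0.3066, 0.0493]
orientation: [0.759, 0.651, 0.0, 0.0]
wrist_force: [-0.5, -0.8, -2.1]
finger_gap: 0.0491
t 15.3 pos [494.4 306.6  49.3] yaw 81.29 tilt 0.05 gap 49.1 F [-0.5 -0.8 -2.1]
 shift [-0.2  0.1  2.9] rz 0.0016
```

```bash
python3 -m handwheel '[[0.040,[0,0,0.0015],[0,0,0]],[0.040,[0,0,0.001],[0,0,0]],[0.040,[0,0,0.0007],[0,0,0]],[0.040,[0,0,0],[0,0,0]],[0.040,[0,0,0],[0,0,0]],[0.085,[0,0,0],[0,0,0]],[0.085,[0,0,0],[0,0,0]],[0.085,[0,0,0],[0,0,0]]]'
python3 -m handwheel '[[0.085,[0,0,-0.01],[0,0,0]],[0.085,[0,0,-0.025],[0,0,0]],[0.085,[0,0,-0.03],[0,0,0]],[0.085,[0,0,-0.025],[0,0,0]],[0.085,[0,0,-0.015],[0,0,0]],[0.085,[0,0,0],[0,0,0]],[0.085,[-0.025,0.0039,0],[0,0,0]],[0.085,[-0.055,0.0086,0],[0,0,0]]]'
python3 -m handwheel '[[0.085,[-0.060,0.0094,0],[0,0,0]],[0.085,[-0.060,0.0094,0],[0,0,0]],[0.085,[-0.060,0.0094,0],[0,0,0]],[0.085,[-0.060,0.0094,0],[0,0,0]],[0.085,[-0.052,0.0081,0],[0,0,0]],[0.085,[-0.0266,0.0041,0],[0,0,0]],[0.085,[0,0,0],[0,0,0]],[0.085,[0,0,0],[0,0,0]]]'
python3 -c "
from h import *
to(495.6,-96.8,54.4,81.2)"
```

```text
time: 16.3
eef_pos: [0.4943, 0.3065, 0.0455]
orientation: [0.759, 0.651, 0.0, 0.0]
wrist_force: [0.2, 0.4, -0.7]
finger_gap: 0.0848
time: 17.3
eef_pos: [0.4938, 0.2255, 0.1493]
orientation: [0.758, 0.652, -0.001, -0.0]
wrist_force: [0.9, -1.8, 0.6]
finger_gap: 0.0848
time: 18.3
eef_pos: [0.4952, -0.096, 0.15]
orientation: [0.759, 0.652, -0.0, -0.001]
wrist_force: [1.2, 0.2, 0.5]
finger_gap: 0.0851
t 18.3 pos [495.2 -96.  150. ] yaw 81.32 tilt 0.08 gap 85.1 F [1.2 0.2 0.5]
 shift [-0.8  0.7 95.6] rz 0.0020
```

```bash
python3 -m handwheel '[[0.085,[-0.0004,0.0004,0.02],[0,0,0]],[0.085,[0,0,0.03],[0,0,0]],[0.085,[0,0,0.025],[0,0,0]],[0.085,[0,0,0.015],[0,0,0]],[0.085,[0,0,0.0056],[0,0,0]],[0.085,[0,0,0],[0,0,0]],[0.040,[0,0,0],[0,0,0]],[0.040,[0,0,0],[0,0,0]]]' 40
python3 -m handwheel '[[0.040,[0,0,0],[0,0,0]],[0.040,[0,0,0],[0,0,0]],[0.040,[0,0,0],[0,0,0]],[0.040,[0,0,-0.010],[0,0,0]],[0.040,[0,0,-0.025],[0,0,0]],[0.040,[0,0,-0.025],[0,0,0]],[0.040,[0,0,-0.02],[0,0,0]],[0.040,[0,0,-0.01],[0,0,0]]]' 40
python3 -m handwheel '[[0.040,[0.025,-0.0094,0],[0,0,0]],[0.040,[0.045,-0.0169,0],[0,0,0]],[0.040,[0.050,-0.0188,0],[0,0,0]],[0.040,[0.050,-0.0188,0],[0,0,0]],[0.040,[0.050,-0.0188,0],[0,0,0]],[0.040,[0.050,-0.0188,0],[0,0,0]],[0.040,[0.050,-0.0188,0],[0,0,0]],[0.040,[0.045,-0.0169,0],[0,0,0]]]'
python3 -m handwheel '[[0.040,[0.030,-0.0112,0],[0,0,0]],[0.040,[0.0099,-0.0037,0],[0,0,0]],[0.040,[0,0,0],[0,0,0]],[0.040,[0,0,0.02],[0,0,0]],[0.040,[0,0,0.025],[0,0,0]],[0.040,[0,0,0.025],[0,0,0]],[0.040,[0,0,0.015],[0,0,0]],[0.040,[0,0,0.006],[0,0,0]]]'
python3 -c "
from h import *
to(406.8,326.4,46.4,81.2)"
```

```text
time: 19.3
eef_pos: [0.4961, -0.0975, 0.0556]
orientation: [0.759, 0.651, 0.0, 0.001]
wrist_force: [-0.0, -0.5, -0.0]
finger_gap: 0.0514
time: 20.3
eef_pos: [0.4959, -0.0975, 0.1461]
orientation: [0.759, 0.651, 0.0, 0.001]
wrist_force: [-0.3, 0.3, -3.2]
finger_gap: 0.0491
time: 21.3
eef_pos: [0.4145, 0.2858, 0.1447]
orientation: [0.759, 0.651, -0.0, -0.0]
wrist_force: [0.5, 0.1, -2.9]
finger_gap: 0.0489
time: 22.3
eef_pos: [0.4069, 0.3252, 0.0535]
orientation: [0.759, 0.651, -0.0, -0.0]
wrist_force: [-0.3, -0.1, -2.5]
finger_gap: 0.0489
t 22.3 pos [406.9 325.2  53.5] yaw 81.24 tilt 0.04 gap 48.9 F [-0.3 -0.1 -2.5]
 shift [ 1.2 -0.3  7.1] rz 0.0007
```

```bash
python3 -m handwheel '[[0.040,[0,0,0.002],[0,0,0]],[0.040,[0,0,0.002],[0,0,0]],[0.040,[0,0,0.001],[0,0,0]],[0.040,[0,0,0.0007],[0,0,0]],[0.040,[0,0,0],[0,0,0]],[0.040,[0,0,0],[0,0,0]],[0.040,[0,0,0],[0,0,0]],[0.040,[0,0,0],[0,0,0]]]'
```

```text
time: 23.3
eef_pos: [0.4068, 0.3259, 0.0483]
orientation: [0.759, 0.651, 0.0, 0.0]
wrist_force: [0.8, 0.2, -2.6]
finger_gap: 0.0492
```

```bash
python3 -m handwheel '[[0.040,[0,0,0.0006],[0,0,0]],[0.040,[0,0,0.0004],[0,0,0]],[0.040,[0,0,0],[0,0,0]],[0.040,[0,0,0],[0,0,0]],[0.085,[0,0,0],[0,0,0]],[0.085,[0,0,0],[0,0,0]],[0.085,[0,0,0],[0,0,0]],[0.085,[0,0,-0.010],[0,0,0]]]'
python3 -m handwheel '[[0.085,[0,0,-0.025],[0,0,0]],[0.085,[0,0,-0.03],[0,0,0]],[0.085,[0,0,-0.03],[0,0,0]],[0.085,[0,0,-0.015],[0,0,0]],[0.085,[0,0,0],[0,0,0]],[0.085,[-0.022,0.0134,0],[0,0,0]],[0.085,[-0.045,0.0274,0],[0,0,0]],[0.085,[-0.05,0.0304,0],[0,0,0]]]'
python3 - <<'E'
from h import *
to(563.6,-49.8,150,81.3)
s=snap("top","pics/t3.png"); h=hsv(s); H,S,V=h[...,0],h[...,1],h[...,2]
w=win((S<50)&(V>140),110,225,235,400)
n,l,st,c=cv2.connectedComponentsWithStats(w.astype(np.uint8))
for i in range(1,n):
    if st[i,4]>60: print(st[i],c[i],ray(s,*c[i],.101).round(3))
E
```

```text
time: 24.3
eef_pos: [0.4064, 0.3257, 0.0572]
orientation: [0.759, 0.651, -0.001, -0.0]
wrist_force: [0.0, -0.1, -0.7]
finger_gap: 0.0849
time: 25.3
eef_pos: [0.4592, 0.1982, 0.156]
orientation: [0.758, 0.652, -0.001, -0.001]
wrist_force: [0.7, -0.2, 0.1]
finger_gap: 0.0848
t 25.3 pos [459.2 198.2 156. ] yaw 81.37 tilt 0.12 gap 84.8 F [ 0.7 -0.2  0.1]
 shift [-229.5  140.5    5.9] rz 0.0012
[156 258  15  15 178] [163.49438202 265.14606742] [0.582 0.287 0.101]
[141 309  15   8  85] [148.01176471 312.44705882] [0.501 0.308 0.101]
```

View pics/t3.png

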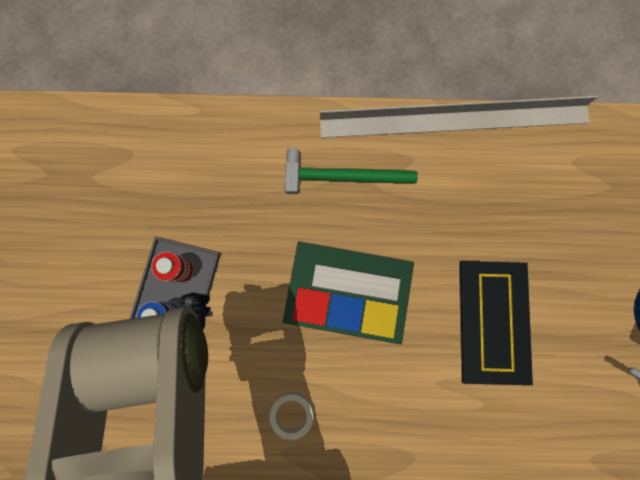

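The pads are clear at (311,307), (346,314) and (380,319), and the bar is still at (356,283). Red and blue are upright in the tray. I'll measure the pads and bar from this view.

Run:
```python
from h import *
s=snap("top"); h=hsv(s); H,S,V=h[...,0],h[...,1],h[...,2]
print("red",rect(s,win(((H<8)|(H>172))&(S>150)&(V>80),285,335,285,335),.013))
print("blue",rect(s,win((H>100)&(H<125)&(S>130),322,372,290,340),.013))
print("yel",rect(s,win((H>20)&(H<32)&(S>150)&(V>120),355,405,295,345),.013))
print("bar",rect(s,win((S<60)&(V>110),305,410,258,302),.035))
print("yrect",rect(s,win((S>120)&(V>100)&(H>15)&(H<35),470,525,265,380),.012))
```

```text
red [517.4  33.3  62.5  62.4 171. ]
blue [507.  -31.9  62.9  62.9 171. ]
yel [496.8 -96.8  62.3  61.7 171. ]
bar [563.4 -49.9 161.2  41.3  81.3]
yrect [ 496.  -317.7  181.5   61.5  179.8]
```

```bash
python3 -m handwheel '[[0.062,[-0.05,0.0305,0],[0,0,0]],[0.062,[-0.05,0.0305,0],[0,0,0]],[0.062,[-0.05,0.0305,0],[0,0,0]],[0.062,[-0.045,0.0275,0],[0,0,0]],[0.062,[-0.028,0.0171,0.01],[0,0,0]],[0.062,[-0.007,0.0043,0.025],[0,0,0]],[0.062,[0,0,0.03],[0,0,0]],[0.062,[0,0,0.03],[0,0,0]]]'
python3 -m handwheel '[[0.062,[0,0,0.01],[0,0,0]],[0.062,[0,0,0],[0,0,0]],[0.062,[0,0,0],[0,0,0]],[0.062,[0,0,0],[0,0,0]],[0.062,[0,0,0],[0,0,0]],[0.062,[0,0,0],[0,0,0]],[0.062,[0,0,0],[0,0,0]],[0.062,[0,0,0],[0,0,0]]]'
python3 -c "
from h import *
to(563.4,-49.9,15,81.3)"
```

```text
time: 26.4
eef_pos: [0.5627, -0.0486, 0.0601]
orientation: [0.759, 0.651, -0.0, -0.001]
wrist_force: [0.7, 0.2, -0.5]
finger_gap: 0.0617
time: 27.4
eef_pos: [0.5634, -0.0492, 0.0523]
orientation: [0.759, 0.651, 0.0, 0.0]
wrist_force: [0.5, -0.2, -0.9]
finger_gap: 0.0619
t 27.4 pos [563.4 -49.2  52.3] yaw 81.29 tilt 0.0 gap 61.9 F [ 0.5 -0.2 -0.9]
 shift [-0.7  0.1 37.3] rz -0.0002
```

```bash
python3 -m handwheel '[[0.062,[-0.0007,0,0.012],[0,0,0]],[0.062,[0,0,0.015],[0,0,0]],[0.062,[0,0,0.007],[0,0,0]],[0.062,[0,0,0.003],[0,0,0]],[0.062,[0,0,0],[0,0,0]],[0.030,[0,0,0],[0,0,0]],[0.030,[0,0,0],[0,0,0]],[0.030,[0,0,0],[0,0,0]]]' 50
python3 -m handwheel '[[0.030,[0,0,0],[0,0,0]],[0.030,[0,0,0],[0,0,0]],[0.030,[0,0,-0.003],[0,0,0]],[0.030,[0,0,-0.01],[0,0,0]],[0.030,[0,0,-0.02],[0,0,0]],[0.030,[0,0,-0.03],[0,0,0]],[0.030,[0,0,-0.025],[0,0,0]],[0.030,[0,0,-0.012],[0,0,0]]]' 50
python3 -c "
from h import *
to(496,-317.7,115,-0.2)"
```

```text
time: 28.4
eef_pos: [0.5637, -0.05, 0.0159]
orientation: [0.759, 0.651, 0.0, 0.001]
wrist_force: [-0.6, 0.7, 4.2]
finger_gap: 0.0387
time: 29.4
eef_pos: [0.5636, -0.0499, 0.1168]
orientation: [0.759, 0.651, 0.0, 0.001]
wrist_force: [0.1, -1.1, -2.0]
finger_gap: 0.0392
t 29.4 pos [563.6 -49.9 116.8] yaw 81.3 tilt 0.1 gap 39.2 F [ 0.1 -1.1 -2. ]
 shift [-274.9  -26.3    1.9] rz 1.4224
```

```bash
python3 -m handwheel '[[0.030,[-0.018,-0.0017,0],[0,0,0]],[0.030,[-0.035,-0.0033,0],[0,0,0]],[0.030,[-0.045,-0.0043,0],[0,0,0]],[0.030,[-0.045,-0.0043,0],[0,0,0]],[0.030,[-0.045,-0.0043,0],[0,0,0]],[0.030,[-0.045,-0.0043,0],[0,0,0]],[0.030,[-0.030,-0.0029,0],[0,0,0]],[0.030,[-0.012,-0.0012,0],[0,0,0]]]'
python3 -m handwheel '[[0.030,[0,0,0],[0,0,0.1]],[0.030,[0,0,0],[0,0,0.178]],[0.030,[0,0,0],[0,0,0.178]],[0.030,[0,0,0],[0,0,0.178]],[0.030,[0,0,0],[0,0,0.178]],[0.030,[0,0,0],[0,0,0.178]],[0.030,[0,0,0],[0,0,0.178]],[0.030,[0,0,0],[0,0,0.178]]]'
python3 -m handwheel '[[0.030,[0,0,0],[0,0,0.0764]],[0.030,[0,0,0],[0,0,0]],[0.030,[0,0,0.01],[0,0,0]],[0.030,[0,0,0.02],[0,0,0]],[0.030,[0,0,0.02],[0,0,0]],[0.030,[0,0,0.01],[0,0,0]],[0.030,[0,0,0],[0,0,0]],[0.030,[0,0,0],[0,0,0]]]'
python3 - <<'E'
from h import *
to(496,-317.7,18,-.2)
s=snap("top","pics/t4.png");
E
```

```text
time: 30.4
eef_pos: [0.4942, -0.3194, 0.1141]
orientation: [0.76, 0.65, -0.0, -0.001]
wrist_force: [-0.1, 0.0, -1.8]
finger_gap: 0.039
time: 31.4
eef_pos: [0.4954, -0.317, 0.1145]
orientation: [0.999, 0.034, -0.001, -0.001]
wrist_force: [-0.1, 0.1, -2.7]
finger_gap: 0.0389
time: 32.4
eef_pos: [0.4959, -0.318, 0.056]
orientation: [1.0, -0.002, 0.0, 0.0]
wrist_force: [-0.4, -0.4, -1.3]
finger_gap: 0.0388
t 32.4 pos [ 495.9 -318.    56. ] yaw -0.19 tilt 0.07 gap 38.8 F [-0.4 -0.4 -1.3]
 shift [ 0.  -0.3 38. ] rz 0.0002
```

View pics/t4.png

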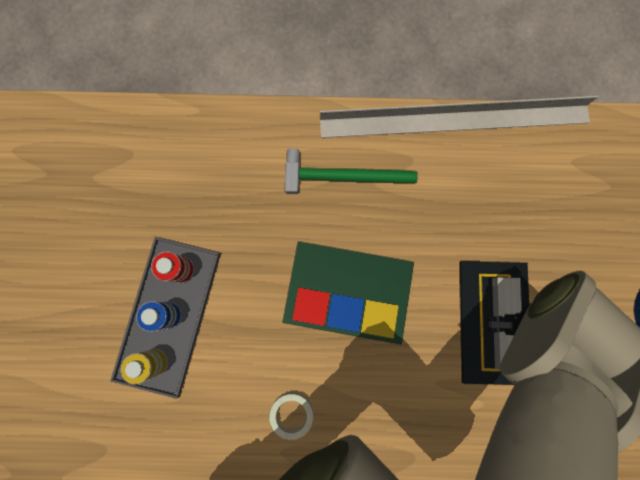

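All three tins stand in the tray at (164,265), (150,316) and (134,369). The bar hangs aligned over the rectangle, so I'll lower it.

```bash
python3 -m handwheel '[[0.030,[0,-0.0003,0.01],[0,0,0]],[0.030,[0,0,0.014],[0,0,0]],[0.030,[0,0,0.008],[0,0,0]],[0.030,[0,0,0.003],[0,0,0]],[0.030,[0,0,0.0015],[0,0,0]],[0.030,[0,0,0],[0,0,0]],[0.030,[0,0,0],[0,0,0]],[0.030,[0,0,0],[0,0,0]]]'
python3 -m handwheel '[[0.030,[0,0,0.0005],[0,0,0]],[0.030,[0,0,0.0005],[0,0,0]],[0.030,[0,0,0],[0,0,0]],[0.030,[0,0,0],[0,0,0]],[0.030,[0,0,0],[0,0,0]],[0.030,[0,0,0],[0,0,0]],[0.030,[0,0,0],[0,0,0]],[0.030,[0,0,0],[0,0,0]]]'
```

```text
time: 33.45
eef_pos: [0.4957, -0.3175, 0.019]
orientation: [1.0, -0.002, 0.0, 0.0]
wrist_force: [0.3, -0.9, -2.0]
finger_gap: 0.0393
time: 34.45
eef_pos: [0.4957, -0.3174, 0.0179]
orientation: [1.0, -0.002, 0.0, 0.0]
wrist_force: [-1.8, 1.3, 2.5]
finger_gap: 0.0393
```

```bash
python3 -m handwheel '[[0.065,[0,0,0],[0,0,0]],[0.065,[0,0,0],[0,0,0]],[0.065,[0,0,0],[0,0,0]],[0.065,[0,0,-0.005],[0,0,0]],[0.065,[0,0,-0.02],[0,0,0]],[0.065,[0,0,-0.035],[0,0,0]],[0.065,[0,0,-0.04],[0,0,0]],[0.065,[0,0,-0.035],[0,0,0]]]'
python3 -m handwheel '[[0.085,[0,0,0],[0,0,-0.1]],[0.085,[0,0,0],[0,0,-0.178]],[0.085,[0,0,0],[0,0,-0.178]],[0.085,[0,0,0],[0,0,-0.178]],[0.085,[0,0,0],[0,0,-0.178]],[0.085,[0,0,0],[0,0,-0.178]],[0.085,[0,0,0],[0,0,-0.178]],[0.085,[0,0,0],[0,0,-0.178]]]'
python3 -m handwheel '[[0.085,[0,0,0],[0,0,-0.0764]],[0.085,[0,0,0],[0,0,0]],[0.085,[0.020,-0.006,0],[0,0,0]],[0.085,[0.045,-0.0134,0],[0,0,0]],[0.085,[0.052,-0.0155,0],[0,0,0]],[0.085,[0.055,-0.0164,0],[0,0,0]],[0.085,[0.055,-0.0164,0],[0,0,0]],[0.085,[0.055,-0.0164,0],[0,0,0]]]'
python3 - <<'E'
from h import *
s=snap("top","pics/t5.png"); h=hsv(s); H,S,V=h[...,0],h[...,1],h[...,2]
to(406.8,326.3,150,81.2)
print("bar",rect(s,win((S<60)&(V>100),470,530,262,382),.037),"yrect",rect(s,win((S>120)&(V>100)&(H>15)&(H<35),470,525,265,380),.012))
w=win((S<50)&(V>140),110,225,235,400)
n,l,st,c=cv2.connectedComponentsWithStats(w.astype(np.uint8))
for i in range(1,n):
    if st[i,4]>60: print(st[i],c[i],ray(s,*c[i],.101).round(4))
E
```

```text
time: 35.45
eef_pos: [0.4957, -0.3175, 0.1547]
orientation: [1.0, -0.002, 0.0, 0.0]
wrist_force: [0.1, -0.0, -0.4]
finger_gap: 0.0654
time: 36.45
eef_pos: [0.4956, -0.3174, 0.1531]
orientation: [0.781, 0.624, 0.0, 0.0]
wrist_force: [-0.1, 1.0, -0.2]
finger_gap: 0.0853
time: 37.45
eef_pos: [0.4548, -0.0243, 0.1532]
orientation: [0.76, 0.65, 0.0, 0.0]
wrist_force: [0.0, 0.7, -0.1]
finger_gap: 0.0847
t 37.5 pos [453.2 -19.  153. ] yaw 81.36 tilt 0.14 gap 84.9 F [-0.   3.7  0.4]
 shift [334.4 -97.7   3.8] rz 0.0028
bar [ 494.9 -317.4  160.9   41.3  180. ] yrect [ 496.2 -317.   181.3   60.4  179.6]
[156 258  15  15 178] [163.49438202 265.14606742] [0.582  0.2872 0.101 ]
[141 309  16  16 202] [148.45544554 316.36633663] [0.4944 0.3064 0.101 ]
[125 361  16  17 195] [132.83076923 369.25641026] [0.4069 0.3256 0.101 ]
```

View pics/t5.png

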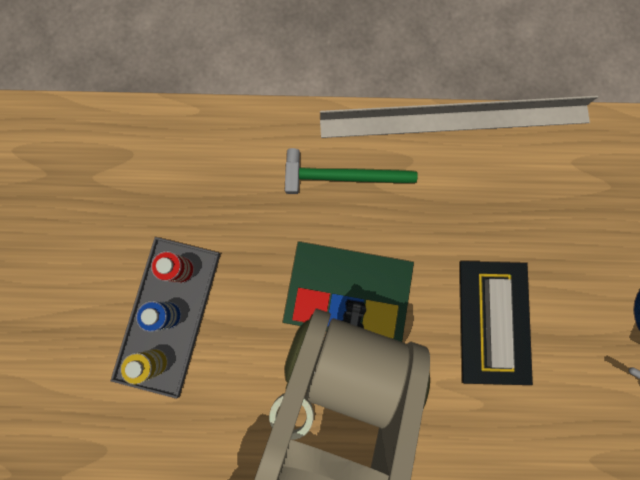

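The bar lies centred in the rectangle at (499,323), about 1 mm off, and the tins wait in the tray. Now yellow goes back.

```bash
python3 -m handwheel '[[0.085,[0.055,-0.0164,0],[0,0,0]],[0.085,[0.055,-0.0164,0],[0,0,0]],[0.085,[0.055,-0.0164,0],[0,0,0]],[0.085,[0.055,-0.0164,0],[0,0,0]],[0.085,[0.052,-0.0155,0],[0,0,0]],[0.085,[0.040,-0.0119,0],[0,0,0]],[0.085,[0.020,-0.0059,0],[0,0,0]],[0.085,[0.0084,-0.0023,0],[0,0,0]]]'
python3 -m handwheel '[[0.085,[0,0,0],[0,0,0]],[0.085,[0,0,0.008],[0,0,0]],[0.085,[0,0,0],[0,0,0]],[0.085,[0,0,0],[0,0,0]],[0.085,[0,0,0],[0,0,0]],[0.085,[0,0,0],[0,0,0]],[0.085,[0,0,0],[0,0,0]],[0.085,[0,0,0],[0,0,0]]]'
python3 -c "
from h import *
to(406.8,325.8,47.5,81.2)"
```

```text
time: 38.5
eef_pos: [0.4064, 0.3267, 0.1529]
orientation: [0.759, 0.651, 0.0, 0.0]
wrist_force: [-0.2, -0.7, 0.5]
finger_gap: 0.0852
time: 39.5
eef_pos: [0.4067, 0.3259, 0.1448]
orientation: [0.759, 0.651, 0.0, -0.0]
wrist_force: [-0.1, 0.2, -0.2]
finger_gap: 0.0851
t 39.5 pos [406.7 325.9 144.8] yaw 81.29 tilt 0.0 gap 85.1 F [-0.1  0.2 -0.2]
 shift [-0.1  0.1 97.3] rz 0.0016
```

```bash
python3 -m handwheel '[[0.085,[0,0,0.02],[0,0,0]],[0.085,[0,0,0.03],[0,0,0]],[0.085,[0,0,0.025],[0,0,0]],[0.085,[0,0,0.015],[0,0,0]],[0.085,[0,0,0.0073],[0,0,0]],[0.085,[0,0,0],[0,0,0]],[0.040,[0,0,0],[0,0,0]],[0.040,[0,0,0],[0,0,0]]]' 40
python3 -m handwheel '[[0.040,[0,0,0],[0,0,0]],[0.040,[0,0,0],[0,0,0]],[0.040,[0,0,0],[0,0,0]],[0.040,[0,0,-0.010],[0,0,0]],[0.040,[0,0,-0.025],[0,0,0]],[0.040,[0,0,-0.025],[0,0,0]],[0.040,[0,0,-0.02],[0,0,0]],[0.040,[0,0,-0.01],[0,0,0]]]' 40
python3 -m handwheel '[[0.040,[-0.025,0.0095,0],[0,0,0]],[0.040,[-0.045,0.017,0],[0,0,0]],[0.040,[-0.050,0.0189,0],[0,0,0]],[0.040,[-0.050,0.0189,0],[0,0,0]],[0.040,[-0.050,0.0189,0],[0,0,0]],[0.040,[-0.050,0.0189,0],[0,0,0]],[0.040,[-0.050,0.0189,0],[0,0,0]],[0.040,[-0.045,0.017,0],[0,0,0]]]'
python3 -m handwheel '[[0.040,[-0.030,0.0114,0],[0,0,0]],[0.040,[-0.0092,0.0035,0],[0,0,0]],[0.040,[0,0,0],[0,0,0]],[0.040,[0,0,0.02],[0,0,0]],[0.040,[0,0,0.025],[0,0,0]],[0.040,[0,0,0.020],[0,0,0]],[0.040,[0,0,0.01],[0,0,0]],[0.040,[0,0,0],[0,0,0]]]'
python3 -c "
from h import *
to(496.8,-96.8,55.5,81.0)"
```

```text
time: 40.5
eef_pos: [0.407, 0.326, 0.0481]
orientation: [0.759, 0.651, 0.001, 0.0]
wrist_force: [-0.6, -0.2, 0.1]
finger_gap: 0.051
time: 41.5
eef_pos: [0.4068, 0.3259, 0.1386]
orientation: [0.759, 0.651, 0.001, 0.0]
wrist_force: [0.3, 0.4, -3.3]
finger_gap: 0.0491
time: 42.5
eef_pos: [0.4877, -0.0577, 0.1372]
orientation: [0.759, 0.651, -0.0, -0.0]
wrist_force: [0.1, -0.4, -2.3]
finger_gap: 0.0491
time: 43.5
eef_pos: [0.4964, -0.096, 0.0623]
orientation: [0.758, 0.652, -0.0, -0.0]
wrist_force: [0.5, -0.8, -3.0]
finger_gap: 0.0493
t 43.5 pos [496.4 -96.   62.3] yaw 81.34 tilt 0.06 gap 49.3 F [ 0.5 -0.8 -3. ]
 shift [-0.7  0.5  6.8] rz 0.0060
```

```bash
python3 -m handwheel '[[0.040,[-0.0006,0.0003,0.002],[0,0,0]],[0.040,[0,0,0.0015],[0,0,0]],[0.040,[0,0,0.001],[0,0,0]],[0.040,[0,0,0.0005],[0,0,0]],[0.040,[0,0,0],[0,0,0]],[0.040,[0,0,0],[0,0,0]],[0.040,[0,0,0],[0,0,0]],[0.040,[0,0,0],[0,0,0]]]'
python3 -m handwheel '[[0.040,[0,0,0.0005],[0,0,0]],[0.040,[0,0,0.0005],[0,0,0]],[0.040,[0,0,0],[0,0,0]],[0.040,[0,0,0],[0,0,0]],[0.040,[0,0,0],[0,0,0]],[0.040,[0,0,0],[0,0,0]],[0.040,[0,0,0],[0,0,0]],[0.040,[0,0,0],[0,0,0]]]'
```

```text
time: 44.5
eef_pos: [0.4969, -0.0975, 0.0575]
orientation: [0.759, 0.651, 0.0, 0.0]
wrist_force: [0.5, 0.4, -3.5]
finger_gap: 0.049
time: 45.5
eef_pos: [0.4969, -0.0975, 0.0565]
orientation: [0.759, 0.651, 0.0, 0.0]
wrist_force: [0.2, -0.5, -2.1]
finger_gap: 0.0493
```

```bash
python3 -m handwheel '[[0.040,[0.0008,0,0],[0,0,0]],[0.040,[0,0,0.0005],[0,0,0]],[0.040,[0,0,0.0004],[0,0,0]],[0.040,[0,0,0],[0,0,0]],[0.040,[0,0,0],[0,0,0]],[0.085,[0,0,0],[0,0,0]],[0.085,[0,0,0],[0,0,0]],[0.085,[0,0,0],[0,0,0]]]'
python3 -m handwheel '[[0.085,[0,0,-0.01],[0,0,0]],[0.085,[0,0,-0.025],[0,0,0]],[0.085,[0,0,-0.03],[0,0,0]],[0.085,[0,0,-0.025],[0,0,0]],[0.085,[0,0,-0.01],[0,0,0]],[0.085,[0,0,0],[0,0,0]],[0.085,[0,0,0],[0,0,0]],[0.085,[0,0,0],[0,0,0]]]'
python3 -c "
from h import *
to(494.4,306.4,46,81.2)"
```

```text
time: 46.5
eef_pos: [0.497, -0.0967, 0.0556]
orientation: [0.759, 0.651, 0.0, 0.0]
wrist_force: [0.2, 0.4, -0.3]
finger_gap: 0.0853
time: 47.5
eef_pos: [0.4967, -0.0966, 0.1548]
orientation: [0.759, 0.651, -0.0, -0.001]
wrist_force: [-0.5, -0.2, -0.9]
finger_gap: 0.0852
t 47.5 pos [496.7 -96.6 154.8] yaw 81.29 tilt 0.09 gap 85.2 F [-0.5 -0.2 -0.9]
 shift [397.9 -63.1 109.1] rz 0.0015
```

```bash
python3 -m handwheel '[[0.085,[0.025,-0.004,0],[0,0,0]],[0.085,[0.055,-0.0087,0],[0,0,0]],[0.085,[0.060,-0.0095,0],[0,0,0]],[0.085,[0.060,-0.0095,0],[0,0,0]],[0.085,[0.060,-0.0095,0],[0,0,0]],[0.085,[0.060,-0.0095,0],[0,0,0]],[0.085,[0.052,-0.0082,0],[0,0,0]],[0.085,[0.0259,-0.0041,0],[0,0,0]]]'
python3 -m handwheel '[[0.085,[0,0,0],[0,0,0]],[0.085,[0,0,0.01],[0,0,0]],[0.085,[0,0,0],[0,0,0]],[0.085,[0,0,0],[0,0,0]],[0.085,[0,0,0],[0,0,0]],[0.085,[0,0,0],[0,0,0]],[0.085,[0,0,0],[0,0,0]],[0.085,[0,0,0],[0,0,0]]]'
python3 - <<'E'
from h import *
to(494.4,306.4,46,81.2)
s=snap("top","pics/t6.png"); h=hsv(s); H,S,V=h[...,0],h[...,1],h[...,2]
w=win((S<50)&(V>140),360,410,290,345)
n,l,st,c=cv2.connectedComponentsWithStats(w.astype(np.uint8))
for i in range(1,n):
    if st[i,4]>60: print(st[i],c[i],ray(s,*c[i],.109).round(4))
E
```

```text
time: 48.5
eef_pos: [0.4942, 0.3086, 0.1548]
orientation: [0.758, 0.652, -0.0, -0.0]
wrist_force: [0.1, 0.2, -0.0]
finger_gap: 0.0851
time: 49.5
eef_pos: [0.495, 0.3062, 0.1457]
orientation: [0.759, 0.651, 0.0, 0.0]
wrist_force: [0.9, 0.1, -0.4]
finger_gap: 0.085
t 49.5 pos [495.  306.2 145.7] yaw 81.3 tilt 0.01 gap 85.0 F [ 0.9  0.1 -0.4]
 shift [ 0.1 -0.6 99.7] rz 0.0017
[379 313  16  16 195] [386.20512821 320.24102564] [ 0.4968 -0.0963  0.109 ]
```

```bash
python3 -m handwheel '[[0.085,[0,-0.0006,0.02],[0,0,0]],[0.085,[0,0,0.03],[0,0,0]],[0.085,[0,0,0.025],[0,0,0]],[0.085,[0,0,0.015],[0,0,0]],[0.085,[0,0,0.0095],[0,0,0]],[0.085,[0,0,0],[0,0,0]],[0.040,[0,0,0],[0,0,0]],[0.040,[0,0,0],[0,0,0]]]' 40
python3 -m handwheel '[[0.040,[0,0,0],[0,0,0]],[0.040,[0,0,0],[0,0,0]],[0.040,[0,0,0],[0,0,0]],[0.040,[0,0,-0.010],[0,0,0]],[0.040,[0,0,-0.025],[0,0,0]],[0.040,[0,0,-0.025],[0,0,0]],[0.040,[0,0,-0.02],[0,0,0]],[0.040,[0,0,-0.01],[0,0,0]]]' 40
python3 -m handwheel '[[0.040,[-0.020,0.0038,0],[0,0,0]],[0.040,[-0.045,0.0086,0],[0,0,0]],[0.040,[-0.050,0.0096,0],[0,0,0]],[0.040,[-0.050,0.0096,0],[0,0,0]],[0.040,[-0.050,0.0096,0],[0,0,0]],[0.040,[-0.050,0.0096,0],[0,0,0]],[0.040,[-0.046,0.0088,0],[0,0,0]],[0.040,[-0.0215,0.0041,0],[0,0,0]]]'
python3 -m handwheel '[[0.040,[0,0,0],[0,0,0]],[0.040,[0,0,0],[0,0,0]],[0.040,[0,0,0.02],[0,0,0]],[0.040,[0,0,0.025],[0,0,0]],[0.040,[0,0,0.020],[0,0,0]],[0.040,[0,0,0.01],[0,0,0]],[0.040,[0,0,0],[0,0,0]],[0.040,[0,0,0],[0,0,0]]]'
python3 -c "
from h import *
to(507,-31.9,54.5,81.0)"
```

```text
time: 50.55
eef_pos: [0.4947, 0.3064, 0.0468]
orientation: [0.759, 0.651, 0.001, 0.0]
wrist_force: [-0.7, -0.8, 0.7]
finger_gap: 0.051
time: 51.55
eef_pos: [0.4945, 0.3063, 0.1372]
orientation: [0.759, 0.651, 0.001, 0.0]
wrist_force: [-0.3, 0.5, -2.2]
finger_gap: 0.0492
time: 52.55
eef_pos: [0.5059, -0.035, 0.1352]
orientation: [0.76, 0.65, -0.001, -0.001]
wrist_force: [-0.7, 1.4, -1.8]
finger_gap: 0.0493
time: 53.55
eef_pos: [0.5074, -0.0319, 0.0618]
orientation: [0.759, 0.652, 0.0, 0.001]
wrist_force: [0.1, 1.0, -1.7]
finger_gap: 0.0488
t 53.55 pos [507.4 -31.9  61.8] yaw 81.31 tilt 0.07 gap 48.8 F [ 0.1  1.  -1.7]
 shift [-0.  -0.4  7.3] rz 0.0055
```

```bash
python3 -m handwheel '[[0.040,[0,-0.0002,0.002],[0,0,0]],[0.040,[0,0,0.002],[0,0,0]],[0.040,[0,0,0.0015],[0,0,0]],[0.040,[0,0,0.0005],[0,0,0]],[0.040,[0,0,0],[0,0,0]],[0.040,[0,0,0],[0,0,0]],[0.040,[0,0,0],[0,0,0]],[0.040,[0,0,0],[0,0,0]]]'
```

```text
time: 54.55
eef_pos: [0.5068, -0.032, 0.0551]
orientation: [0.759, 0.651, 0.0, 0.0]
wrist_force: [-0.8, -0.6, -2.1]
finger_gap: 0.0493
```

```bash
python3 -m handwheel '[[0.040,[0,0,0.0005],[0,0,0]],[0.040,[0,0,0.0004],[0,0,0]],[0.040,[0,0,0],[0,0,0]],[0.040,[0,0,0],[0,0,0]],[0.085,[0,0,0],[0,0,0]],[0.085,[0,0,0],[0,0,0]],[0.085,[0,0,0],[0,0,0]],[0.085,[0,0,0],[0,0,0]]]'
python3 -m handwheel '[[0.085,[0,0,-0.01],[0,0,0]],[0.085,[0,0,-0.025],[0,0,0]],[0.085,[0,0,-0.03],[0,0,0]],[0.085,[0,0,-0.025],[0,0,0]],[0.085,[0,0,-0.01],[0,0,0]],[0.085,[0,0,0],[0,0,0]],[0.085,[0.02,0.0016,0],[0,0,0]],[0.085,[0.045,0.0036,0],[0,0,0]]]'
python3 -m handwheel '[[0.085,[0.05,0.004,0],[0,0,0]],[0.085,[0.05,0.004,0],[0,0,0]],[0.085,[0.05,0.004,0],[0,0,0]],[0.085,[0.05,0.004,0],[0,0,0]],[0.085,[0.042,0.0033,0],[0,0,0]],[0.085,[0.0197,0.0015,0],[0,0,0]],[0.085,[0,0,0],[0,0,0]],[0.085,[0,0,0],[0,0,0]]]'
python3 -c "
from h import *
to(582,287,46.5,81.0)"
```

```text
time: 55.55
eef_pos: [0.5068, -0.032, 0.0541]
orientation: [0.759, 0.651, -0.0, -0.0]
wrist_force: [-0.9, -1.0, -0.2]
finger_gap: 0.0854
time: 56.55
eef_pos: [0.5215, 0.0312, 0.1531]
orientation: [0.76, 0.65, -0.001, -0.001]
wrist_force: [0.1, 0.6, 0.3]
finger_gap: 0.0851
time: 57.55
eef_pos: [0.5817, 0.286, 0.1534]
orientation: [0.759, 0.651, -0.001, -0.0]
wrist_force: [-0.0, 0.2, 0.3]
finger_gap: 0.0845
t 57.55 pos [581.7 286.  153.4] yaw 81.26 tilt 0.09 gap 84.5 F [-0.   0.2  0.3]
 shift [  1.1   0.3 106.9] rz 0.0045
```

```bash
python3 -m handwheel '[[0.085,[0.0004,0.0002,0.02],[0,0,0]],[0.085,[0,0,0.03],[0,0,0]],[0.085,[0,0,0.03],[0,0,0]],[0.085,[0,0,0.018],[0,0,0]],[0.085,[0,0,0.0085],[0,0,0]],[0.085,[0,0,0],[0,0,0]],[0.040,[0,0,0],[0,0,0]],[0.040,[0,0,0],[0,0,0]]]' 40
python3 -m handwheel '[[0.040,[0,0,0],[0,0,0]],[0.040,[0,0,0],[0,0,0]],[0.040,[0,0,0],[0,0,0]],[0.040,[0,0,-0.010],[0,0,0]],[0.040,[0,0,-0.025],[0,0,0]],[0.040,[0,0,-0.025],[0,0,0]],[0.040,[0,0,-0.02],[0,0,0]],[0.040,[0,0,-0.01],[0,0,0]]]' 40
python3 -m handwheel '[[0.040,[-0.015,-0.0015,0],[0,0,0]],[0.040,[-0.030,-0.0029,0],[0,0,0]],[0.040,[-0.040,-0.0039,0],[0,0,0]],[0.040,[-0.045,-0.0044,0],[0,0,0]],[0.040,[-0.045,-0.0044,0],[0,0,0]],[0.040,[-0.040,-0.0039,0],[0,0,0]],[0.040,[-0.030,-0.0029,0],[0,0,0]],[0.040,[-0.0156,-0.0015,0],[0,0,0]]]'
python3 -m handwheel '[[0.040,[0,0,0],[0,0,0]],[0.040,[0,0,0],[0,0,0]],[0.040,[0,0,0.02],[0,0,0]],[0.040,[0,0,0.025],[0,0,0]],[0.040,[0,0,0.020],[0,0,0]],[0.040,[0,0,0.01],[0,0,0]],[0.040,[0,0,0],[0,0,0]],[0.040,[0,0,0],[0,0,0]]]'
python3 -c "
from h import *
to(517.4,33.3,54.5,81.0)"
```

```text
time: 58.55
eef_pos: [0.5825, 0.2875, 0.0485]
orientation: [0.759, 0.651, 0.001, 0.0]
wrist_force: [-0.8, -0.6, -0.2]
finger_gap: 0.0511
time: 59.55
eef_pos: [0.5823, 0.2874, 0.1387]
orientation: [0.759, 0.651, 0.0, 0.0]
wrist_force: [0.5, -0.0, -3.2]
finger_gap: 0.0494
time: 60.55
eef_pos: [0.5165, 0.032, 0.137]
orientation: [0.759, 0.651, -0.001, -0.001]
wrist_force: [0.4, -0.1, -3.2]
finger_gap: 0.049
time: 61.55
eef_pos: [0.5181, 0.0338, 0.0634]
orientation: [0.759, 0.652, 0.0, 0.001]
wrist_force: [0.2, -0.8, -2.4]
finger_gap: 0.0492
t 61.55 pos [518.1  33.8  63.4] yaw 81.31 tilt 0.08 gap 49.2 F [ 0.2 -0.8 -2.4]
 shift [-0.6 -0.7  8.9] rz 0.0054
```

```bash
python3 -m handwheel '[[0.040,[-0.0003,-0.0005,0.002],[0,0,0]],[0.040,[0,0,0.002],[0,0,0]],[0.040,[0,0,0.0015],[0,0,0]],[0.040,[0,0,0.0005],[0,0,0]],[0.040,[0,0,0],[0,0,0]],[0.040,[0,0,0],[0,0,0]],[0.040,[0,0,0],[0,0,0]],[0.040,[0,0,0],[0,0,0]]]'
```

```text
time: 62.55
eef_pos: [0.5171, 0.0334, 0.0567]
orientation: [0.759, 0.651, 0.0, 0.0]
wrist_force: [0.8, -0.5, -3.8]
finger_gap: 0.0493
```

```bash
python3 -m handwheel '[[0.040,[0,0,0.0005],[0,0,0]],[0.040,[0,0,0.0004],[0,0,0]],[0.040,[0,0,0],[0,0,0]],[0.040,[0,0,0],[0,0,0]],[0.085,[0,0,0],[0,0,0]],[0.085,[0,0,0],[0,0,0]],[0.085,[0,0,0],[0,0,0]],[0.085,[0,0,0],[0,0,0]]]'
python3 -m handwheel '[[0.085,[0,0,-0.01],[0,0,0]],[0.085,[0,0,-0.025],[0,0,0]],[0.085,[0,0,-0.03],[0,0,0]],[0.085,[0,0,-0.025],[0,0,0]],[0.085,[0,0,-0.01],[0,0,0]],[0.085,[0,0,0],[0,0,0]],[0.085,[0.03,-0.01,0],[0,0,0]],[0.085,[0.045,-0.02,0],[0,0,0]]]'
python3 -m handwheel '[[0.085,[0.045,-0.02,0],[0,0,0]],[0.085,[0.045,-0.02,0],[0,0,0]],[0.085,[0.045,-0.02,0],[0,0,0]],[0.085,[0.03,-0.01,0],[0,0,0]],[0.085,[0.015,0,0],[0,0,0]],[0.085,[0,0,0],[0,0,0]],[0.085,[0,0,0],[0,0,0]],[0.085,[0,0,0],[0,0,0]]]'
python3 - <<'E'
from h import *
s=snap("top","pics/t7.png"); h=hsv(s); H,S,V=h[...,0],h[...,1],h[...,2]; snap("scene","pics/s7.png")
w=win((S<50)&(V>140),285,410,285,345)
n,l,st,c=cv2.connectedComponentsWithStats(w.astype(np.uint8))
for i in range(1,n):
    if st[i,4]>60: print(st[i],c[i],ray(s,*c[i],.109).round(4))
print("bar",rect(s,win((S<60)&(V>100),470,530,262,382),.037))
print("hammer",rect(s,win((H>50)&(H<80)&(S>120),280,425,160,190),.02))
E
```

```text
time: 63.55
eef_pos: [0.5171, 0.0334, 0.0558]
orientation: [0.759, 0.651, 0.0, 0.0]
wrist_force: [-0.3, -0.2, 0.1]
finger_gap: 0.0847
time: 64.55
eef_pos: [0.4984, 0.1123, 0.1546]
orientation: [0.759, 0.651, -0.001, -0.001]
wrist_force: [0.4, 0.5, -0.3]
finger_gap: 0.0849
time: 65.55
eef_pos: [0.4572, 0.2997, 0.1558]
orientation: [0.759, 0.651, -0.0, 0.0]
wrist_force: [0.1, -0.4, 0.5]
finger_gap: 0.0848
[302 299  16  16 193] [309.24870466 306.47150259] [0.5169 0.0335 0.109 ]
[340 306  16  16 208] [347.71634615 313.55769231] [ 0.5065 -0.0315  0.109 ]
[379 313  16  16 195] [386.20512821 320.24102564] [ 0.4968 -0.0963  0.109 ]
bar [ 494.9 -317.6  160.9   41.4  179.8]
hammer [774.6 -52.  230.6  24.3  89.5]
```

View pics/t7.png

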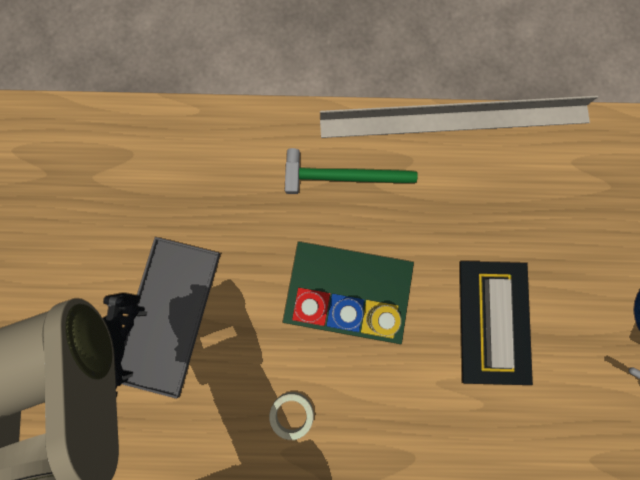

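View pics/s7.png

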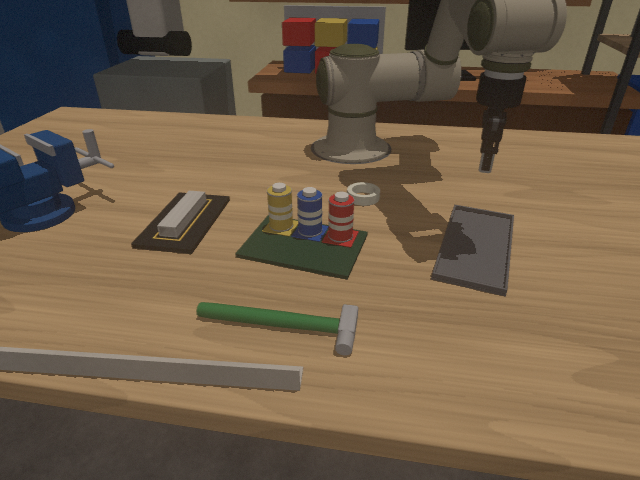

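Both views show the tins upright on their own pads (top view caps at (309,306), (348,314) and (386,320)). The bar is inside the rectangle at (499,323), the tray is empty, the hammer hasn't moved and the arm is clear. Handing in.

```bash
python3 -c "
from h import *
print(ctrl.close_job())"
```

```text
the job is handed in; nothing more can be done
None
```

The job is done and handed in at about 66 s of the 131 s allowed. I stood the red, blue and yellow tins in the tray and laid the box section in the yellow rectangle. Then I put yellow, blue and red back on their own pads.

- **Tins:** in the last images all three stand upright within about 0.6 mm of their pad centres.
- **Box section:** its centre is about 1 mm from the rectangle's centre, lengthwise and aligned to within about 0.2°.
- **Hammer and forces:** the hammer reads exactly where it started. The highest wrist force printed, read at the end of each call, was about 11 N.
- **Failed checks:** none failed or disagreed beyond the 2 mm camera calibration.

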